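# Take the rejected flask out of the sloped scan rack

### The job

One flask in the sloped scan rack has failed its scan: the one in the dock under the red lamp. Take that flask out and lay it gently, flat on one of its large faces, in the yellow reject tray; do not drop it. Leave the other two flasks in their docks and do not disturb the jar or the mouse.

Things in the scene. Friction and masses are not known exactly. Their poses are not given: they have to be found in the camera images.
- rack: fixed blue and white scan rack: three docks side by side, 120 mm apart along its y, all sloped 30 degrees from level, rising towards its +x, with a status bar above them. Origin: on the bench, under dock_2's middle; x away from the robot, y left, z up. Two aluminium posts carry the bar (x = 105, y = +-190 mm)
- bar (a point): centre of the white status bar over the docks: 396 mm along the rack's y, 30 mm wide, 20 mm thick; it lies at rack x = 30, z = 225 mm. A tool coming straight down on a flask would meet it; one tilted back like the slope passes in front of it
- dock_1 (a point): middle of the sloped pad of dock 1 (left, rack y = +120 mm), on the surface where the flask's underside lies, 75 mm above the bench; axes as the rack's. The black pad is 36 mm wide and stands 8 mm proud of the blue plate, so fingers can straddle it; a lip 16 mm high, 36 mm wide, at its low end
- dock_2 (a point): middle of the sloped pad of dock 2 (middle, rack y = 0), on the surface where the flask's underside lies, 75 mm above the bench; axes as the rack's. The black pad is 36 mm wide and stands 8 mm proud of the blue plate, so fingers can straddle it; a lip 16 mm high, 36 mm wide, at its low end
- dock_3 (a point): middle of the sloped pad of dock 3 (right, rack y = -120 mm), on the surface where the flask's underside lies, 75 mm above the bench; axes as the rack's. The black pad is 36 mm wide and stands 8 mm proud of the blue plate, so fingers can straddle it; a lip 16 mm high, 36 mm wide, at its low end
- lamp_red: the red status lamp, a dome of 32 mm diameter and 38 mm high, fixed on the status bar (origin: centre of its foot, on the bar's top at 235 mm). It stands over the dock whose flask has failed its scan, about 30 mm from that dock's middle seen from above; it may be any of the three docks
- lamp_green_1: a green status lamp like the red one, over a dock whose flask is good
- lamp_green_2: the other green status lamp, as lamp_green_1
- flask_1: culture flask, one of three alike, 90 g: pale body 90 x 54 x 28 mm (its x, y, z), white label on its top face, blue cap of 25 mm diameter ending at x = 80 mm. Origin: centre of the body's underside (the large face without label); z out of the label face, x to the cap. It starts loose on the slope of dock_1, label up, cap at the upper end, foot against the lip.
- flask_2: culture flask, one of three alike, 90 g: pale body 90 x 54 x 28 mm (its x, y, z), white label on its top face, blue cap of 25 mm diameter ending at x = 80 mm. Origin: centre of the body's underside (the large face without label); z out of the label face, x to the cap. It starts loose on the slope of dock_2, label up, cap at the upper end, foot against the lip.
- flask_3: culture flask, one of three alike, 90 g: pale body 90 x 54 x 28 mm (its x, y, z), white label on its top face, blue cap of 25 mm diameter ending at x = 80 mm. Origin: centre of the body's underside (the large face without label); z out of the label face, x to the cap. It starts loose on the slope of dock_3, label up, cap at the upper end, foot against the lip.
- tray: yellow open reject tray fixed to the bench, outside 190 x 210 x 30 mm (x, y, z), walls and floor 6 mm thick, empty. Origin: centre of its underside on the bench, z up
- tray_in (a point): centre of the tray's inner floor (178 x 198 mm), axes as the tray's
- jar: amber jar, 60 mm diameter, 85 mm high, loose bystander; origin: centre of its underside
- mouse: white computer mouse, 105 x 60 x 34 mm, loose bystander; origin: centre of its underside, on the bench
Mind the look-alikes: they are no part of the job. Leave any pink look-alike of the flask_1 alone.

How it is judged:
By the outcome, as a careful person would: the job done as asked, in the order asked, and still so for the second after the job is handed in, with the robot touching nothing.
It also fails if it takes over 54 s, if anything falls off the work surface, if the arm or the gripper's body presses on something with over 40 N, if the wrist force passes 120 N, or if a joint passes its speed limit or range.

### The arm

A 6-joint arm with a two-finger parallel gripper is mounted at the origin on the work surface. World frame = base frame: x ahead of the robot, y to its left, z up, the work surface at z = 0. Lengths are in m, angles in rad, forces in N, time in s.
With the tool pointing down it reaches from about 0.225 to 0.875 m from the base axis. Payload 3.4 kg.
Tool frame: the origin (TCP) lies at the very end of the fingers, on their centre line; the grasp point (between the pads) lies 19 mm behind it; z points along the fingers, y is the line along which they close (so a half turn about z gives the same grasp; the last joint's range is limited). The gripper opens to 85 mm and grips with 20 to 120 N. Pads are 22 mm wide; open, the fingers measure 114 mm over their backs; the gripper's body (76 mm by 85 mm) begins 54 mm behind the grasp point. The pads swing forward as they close: fully open they stand 13 mm farther back than shut.
Start: joints at [1.218, 0.276, 1.505, -0, 1.361, -0.121], TCP at [0.132, 0.56, 0.231] pointing down, gripper open.
Joint ranges: [-2.89, 2.89], [-0.75, 2.08], [0.22, 2.7], [-1.18, 4.32], [0.11, 2.71], [-2.7, 2.7]. Speed limits (rad/s): [2.57, 2.57, 3.14, 3.14, 3.14, 3.14].

### API

Orientations are given as a unit quaternion [w, x, y, z].
In Python, from rig import get_state, optics, sign_off gives the robot as it stands.
- The arm moves only by the tool send_rows, never from a script. Its argument "increments" is a list of rows, each an object with "gripper": the gripper's target within -1 to 1 (shut at 1, half-way at 0, fully open at -1); "linear": the shift along the world's x, y, z in m, a list of three; "delta_rot": the turn, a rotation vector about the world's x, y, z in rad, a list of three. In form: [{"gripper": gripper, "linear": [dx, dy, dz], "delta_rot": [rx, ry, rz]}, ...]. A call has 1 to 8 rows; each row is the pose to reach, as a shift and turn from the pose commanded when the call began; what a row does not reach only later rows make up. A row lasts 1/10 s, in which the tool goes at most 50 mm and 8.59 degrees, less where a joint would pass 70% of its speed; a pose out of reach is approached as far as the arm can. A call with a gripper value outside its range is refused whole. The fingers move at their own pace and stop on an object; "newtons" is the grip in N (left out, the last holds). Time passes only in rows, so rows that repeat a pose let the fingers close. It gives the time, the measured TCP pose, the force, the opening and the grip force at its end, in the units of the state.
- get_state(): the state, without advancing time (a new reading comes with each control period).
- optics.get_image(name): name is "scene" or "top"; returns a dict with "pixels" (400x640x3 uint8, blue, green, red), "K" (3x3 intrinsics, pixels), "k1" (the pictures are not rectified: a ray, as slopes to the right and down, at radius r is drawn at 1 + k1 r^2 times it, then the intrinsics apply), "rvec" (rotation vector, rad) and "tvec" (3), from world to camera coordinates, as OpenCV has them. Camera axes: x right, y down, z forward; pixel columns grow to the right and rows downward; lengths in m; the calibration is good to about 2 mm. A picture is of the moment at which its call begins. There is no depth.
- sign_off(): hands the job in; it is judged then, once.
The state is a dict: "clock": time; "qpos": joint angles; "qd": joint speeds; "effort": joint torques, N m; "position": TCP position; "ee_rot": TCP orientation; "contact_force": force on the tool from outside, world axes, zero at the start; "moment": the same for the moment, N m; "width": finger opening in m; "gripper_force": force on a finger pad.
Only numpy, scipy, OpenCV 4.12 (cv2) and the standard library are available. Lean on these libraries where they do the work, as an engineer would, in place of code of your own. Each camera call takes 0.05 s, during which the arm holds its last target. There are 200 camera calls.

## Working session

There is one attempt and no reset: what is moved stays moved. The work goes in short steps, Python scripts to look and compute and a tool call to move; the robot and the scene stay as the last step left them, time stands still between calls to the robot, and variables do not carry over. Pictures are saved under pics/ and viewed, at most 10 in all, crops included, and the job is handed in when it is done.

Besides the shell and the picture viewer there is one more tool, called after "Call:" by a JSON object that holds its "op" and its "data", one argument or row to a line. send_rows: Moves the arm, as the interface text tells. Its arguments: {"type":"object","properties":{"increments":{"type":"array"},"newtons":{"type":"number"}},"required":["increments"]}

```bash
mkdir -p pics; python3 - <<'E'
from rig import get_state, optics
import cv2,pickle
s=get_state(); print(s['clock'],s['position'],s['ee_rot'],s['width'])
for n in('scene','top'):
    im=optics.get_image(n); cv2.imwrite(f'pics/{n}0.png',im['pixels']); pickle.dump(im,open(f'{n}0.pkl','wb'))
    print(n,im['K'],im['k1'],im['rvec'],im['tvec'])
E
```

```text
0.0 [0.1319128  0.55910868 0.23045321] [-2.08792259e-04  1.15634145e-01  9.93291462e-01 -8.78877142e-04] 0.08524443472352995
scene [[373.1407325    0.         317.95288535]
 [  0.         373.1407325  201.09478688]
 [  0.           0.           1.        ]] -0.060940485355432464 [ 1.21372198  2.45168202 -0.83794366] [ 0.33758712 -0.37958744  1.45683051]
top [[429.00159944   0.         319.15083813]
 [  0.         429.00159944 203.96353052]
 [  0.           0.           1.        ]] -0.07345672652195179 [ 2.10380027 -2.12984537  0.21827268] [0.08203335 0.71330946 1.19818267]
```

View pics/scene0.png

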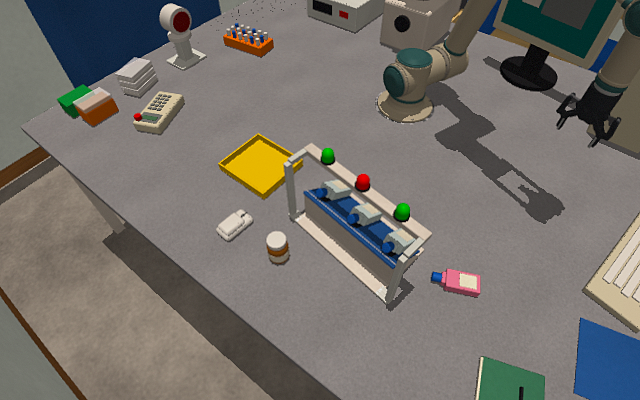

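View pics/top0.png

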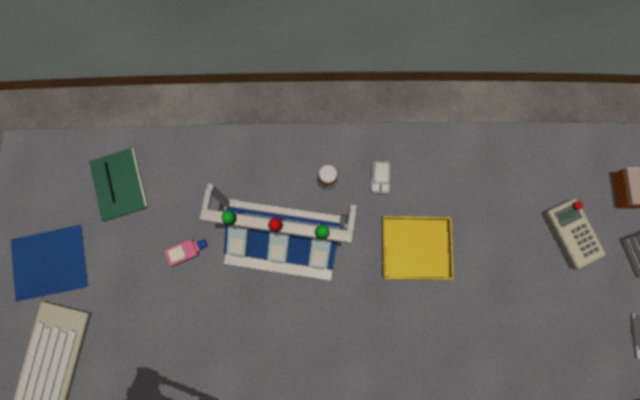

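The red lamp is the middle of three: top view (275,225), with greens at (228,217) and (322,232). In the scene view it is at (363,182), also between the two greens, so dock_2 and flask_2 are meant. The pink look-alike is at (183,252) in the top view. The tray is at about (417,248). Next I'll fit poses and enlarge a crop to confirm.

```bash
cat > h.py <<'E'
import numpy as np,cv2,pickle
from scipy.optimize import least_squares
def proj(P,im):
    R,_=cv2.Rodrigues(np.array(im['rvec'])); c=np.asarray(P)@R.T+np.array(im['tvec']).ravel()
    a=c[:,:2]/c[:,2:]; a=a*(1+im['k1']*(a**2).sum(1,keepdims=True))
    return a*np.array([im['K'][0][0],im['K'][1][1]])+np.array([im['K'][0][2],im['K'][1][2]])
def pose(p,Q):
    c,s=np.cos(p[2]),np.sin(p[2]); Q=np.asarray(Q,float)
    return np.c_[p[0]+c*Q[:,0]-s*Q[:,1],p[1]+s*Q[:,0]+c*Q[:,1],Q[:,2]]
def blobs(m,amin=30):
    n,l,st,ce=cv2.connectedComponentsWithStats(m.astype(np.uint8)); return [(ce[i],st[i]) for i in range(1,n) if st[i,4]>=amin]
E
python3 - <<'E'
from h import *
S,T=[pickle.load(open(f'{n}0.pkl','rb')) for n in('scene','top')]
obs=[];tc=[]
for im,nm in((S,'s'),(T,'t')):
    h=cv2.cvtColor(im['pixels'],cv2.COLOR_BGR2HSV); H,s,v=[h[...,i].astype(int) for i in range(3)]
    y=(abs(H-25)<6)&(s>150)&(v>80); r=((H<6)|(H>174))&(s>150)&(v>70); g=(abs(H-60)<12)&(s>150)&(v>50)
    print(nm,[(c.round(1),st[4]) for c,st in blobs(r)],[(c.round(1),st[4]) for c,st in blobs(g)],[(c.round(1),st) for c,st in blobs(y,500)])
    b=max(blobs(y,500),key=lambda b:b[1][4])
    n,l=cv2.connectedComponents(y.astype(np.uint8)); m=(l==l[int(b[0][1]),int(b[0][0])]).astype(np.uint8)
    cs=max(cv2.findContours(m,0,2)[0],key=cv2.contourArea)
    hull=cv2.convexHull(cs); print(cv2.approxPolyDP(hull,4,True)[:,0].tolist())
cv2.imwrite('pics/crop.png',np.hstack([cv2.resize(T['pixels'][185:285,190:340],None,fx=2.6,fy=2.6,interpolation=2),cv2.resize(S['pixels'][140:240,290:440],None,fx=2.6,fy=2.6,interpolation=2)]))
E
```

```text
s [(array([343.1,  14.1]), np.int32(52)), (array([137.4, 116.4]), np.int32(50)), (array([362.4, 181.6]), np.int32(179))] [(array([72.4, 99.3]), np.int32(442)), (array([327.5, 155.3]), np.int32(161)), (array([402.1, 211.3]), np.int32(205))] [(array([257.1, 164.9]), array([ 218,  133,   75,   66, 2766], dtype=int32))]
[[257, 133], [292, 153], [284, 181], [264, 198], [218, 163]]
t [(array([577.7, 205. ]), np.int32(51)), (array([274.8, 224.3]), np.int32(121))] [(array([228.2, 217.1]), np.int32(120)), (array([321.9, 231.4]), np.int32(110))] [(array([416.8, 247.8]), array([ 383,  217,   70,   62, 4236], dtype=int32))]
[[450, 219], [452, 278], [384, 277], [384, 217]]
```

View pics/crop.png

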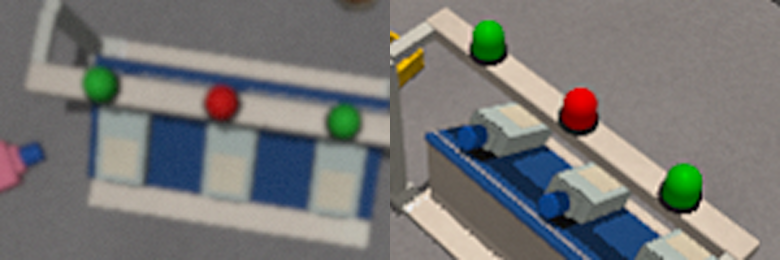

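The crop confirms it: the red lamp is over the middle dock (crop (222,103) left, (580,108) right), so the target is flask_2.

```bash
python3 - <<'E'
from h import *
S,T=[pickle.load(open(f'{n}0.pkl','rb')) for n in('scene','top')]
L=[[.03,.12,.256],[.03,0,.256],[.03,-.12,.256]]
s=np.array([[402.1,211.3],[362.4,181.6],[327.5,155.3]]);t=np.array([[228.2,217.1],[274.8,224.3],[321.9,231.4]])
f=lambda p:np.r_[proj(pose(p,L),S)-s,proj(pose(p,L),T)-t].ravel()
r=least_squares(f,[.5,.1,0]);print('rack',r.x,r.fun.round(1))
Q=np.array([[.095,-.105,.03],[-.095,-.105,.03],[-.095,.105,.03],[.095,.105,.03]])
t=np.array([[450.5,219],[452.5,278.5],[383.5,277.5],[383.5,216.5]])
g=least_squares(lambda p:(proj(pose(p,Q),T)-t).ravel(),[.5,-.3,0]);print('tray',g.x,g.fun.round(1))
print(proj(pose(g.x,Q),S).round())
# flask2 label top face blob in top image: predict corners
p=r.x;c30,s30=np.cos(np.pi/6),.5
def sl(a,y,n):return [a*c30-n*s30,y,.075+a*s30+n*c30]
F=[sl(a,y,.028) for a in(-.045,.045) for y in(-.027,.027)]
print('flask2 top face pred',proj(pose(p,F),T).round(1).tolist())
print(proj(pose(p,F),S).round(1).tolist())
from scipy.spatial.transform import Rotation as R
for n in(.0,.04,.1,.15):print(n,pose(p,[sl(0,0,n)]).round(4))
y=p[2]; X=R.from_euler('z',y)*R.from_euler('y',-30,degrees=True)
G=X*R.from_matrix([[1,0,0],[0,-1,0],[0,0,-1]]) 
cur=R.from_quat(np.roll([-2.08792259e-04,1.15634145e-01,9.93291462e-01,-8.78877142e-04],-1))
for k in(0,np.pi):
  rv=(G*R.from_euler('z',k)*cur.inv()).as_rotvec();print('rotvec',rv,np.degrees(np.linalg.norm(rv)))
D=R.from_euler('z',g.x[2])*R.from_matrix([[1,0,0],[0,-1,0],[0,0,-1]])
print('G->down',(D*G.inv()).as_rotvec())
E
```

```text
rack [ 0.59782209  0.19347925 -0.16620844] [-0.6 -1.1 -0.4 -1.2 -0.7 -1.3 -1.4 -0.6 -1.1 -0.5 -0.8 -0.3]
tray [ 0.58551372 -0.22228782 -0.04039461] [ 0.6 -1.7  0.5  1.5 -0.5  1.  -0.5 -1. ]
[[217. 162.]
 [257. 132.]
 [302. 159.]
 [261. 194.]]
flask2 top face pred [[284.3, 263.1], [265.8, 260.2], [287.7, 234.4], [268.8, 231.5]]
[[369.3, 200.9], [383.6, 212.0], [351.5, 206.5], [366.4, 218.5]]
0.0 [[0.5978 0.1935 0.075 ]]
0.04 [[0.5781 0.1968 0.1096]]
0.1 [[0.5485 0.2018 0.1616]]
0.15 [[0.5239 0.2059 0.2049]]
rotvec [ 0.78065383 -0.16015484 -2.97378515] 176.39720866323228
rotvec [-0.10185008 -0.51391115  0.06454163] 30.244559988422772
G->down [0.05402737 0.52114485 0.12292474]
```

Call:
{"op": "send_rows", "data": {
  "increments": [
    {"gripper": -1,"linear": [0.03,-0.027,0.01],"delta_rot": [0,0,0]},
    {"gripper": -1,"linear": [0.07,-0.063,0.02],"delta_rot": [0,0,0]},
    {"gripper": -1,"linear": [0.11,-0.1,0.03],"delta_rot": [0,0,0]},
    {"gripper": -1,"linear": [0.15,-0.137,0.03],"delta_rot": [-0.02,-0.1,0.01]},
    {"gripper": -1,"linear": [0.19,-0.175,0.03],"delta_rot": [-0.04,-0.2,0.025]},
    {"gripper": -1,"linear": [0.23,-0.21,0.03],"delta_rot": [-0.06,-0.3,0.038]},
    {"gripper": -1,"linear": [0.26,-0.24,0.03],"delta_rot": [-0.08,-0.4,0.05]},
    {"gripper": -1,"linear": [0.28,-0.26,0.03],"delta_rot": [-0.102,-0.514,0.065]}
  ]
}}

```text
clock: 0.9
position: [0.4138, 0.2982, 0.2619]
ee_rot: [0.261, 0.08, 0.962, -0.021]
contact_force: [0.9, -0.2, 0.3]
width: 0.0854
gripper_force: 0.0
```

Now to the hover point, about n = 0.15 m: (0.523, 0.203, 0.205).

Call:
{"op": "send_rows", "data": {
  "increments": [
    {"gripper": -1,"linear": [0.02,-0.018,0.0],"delta_rot": [0,0,0]},
    {"gripper": -1,"linear": [0.045,-0.04,-0.01],"delta_rot": [0,0,0]},
    {"gripper": -1,"linear": [0.07,-0.062,-0.025],"delta_rot": [0,0,0]},
    {"gripper": -1,"linear": [0.09,-0.08,-0.04],"delta_rot": [0,0,0]},
    {"gripper": -1,"linear": [0.105,-0.093,-0.052],"delta_rot": [0,0,0]},
    {"gripper": -1,"linear": [0.11,-0.096,-0.056],"delta_rot": [0,0,0]},
    {"gripper": -1,"linear": [0.11,-0.096,-0.056],"delta_rot": [0,0,0]}
  ]
}}

```text
clock: 1.6
position: [0.522, 0.203, 0.2043]
ee_rot: [0.257, 0.08, 0.963, -0.021]
contact_force: [0.5, 0.6, -0.2]
width: 0.0854
gripper_force: 0.0
```

```bash
cat > look.py <<'E'
import sys
from h import *
from rig import get_state,optics
from scipy.spatial.transform import Rotation as R
s=get_state(); q=R.from_quat(np.roll(s['ee_rot'],-1)); print(s['clock'],s['position'],q.as_matrix().round(3).tolist(),s['width'],s['qpos'])
ims=[optics.get_image(n) for n in('top','scene')]
pickle.dump(ims,open('last.pkl','wb'))
P=[s['position']]
out=[]
for im,w in zip(ims,[int(x) for x in sys.argv[2:4]]):
    u=proj(np.array([s['position']]),im)[0]; print('tcp px',u.round(1))
    x,y=int(u[0]),int(u[1]); a=cv2.resize(im['pixels'][max(y-w,0):y+w,max(x-w,0):x+w],(400,400),interpolation=2); out.append(a)
    print('crop origin',max(x-w,0),max(y-w,0),'scale',200/w)
cv2.imwrite('pics/'+sys.argv[1],np.hstack(out))
E
python3 look.py l1.png 60 60
```

```text
1.6 [0.52196603 0.20301049 0.20433921] [[-0.855, 0.166, 0.492], [0.144, 0.986, -0.082], [-0.499, 0.001, -0.867]] 0.08537855051820688 [ 0.42877812  0.09478452  1.94268579 -0.44325418  0.70899042 -0.69388603]
tcp px [269.8 267.4]
crop origin 209 207 scale 3.3333333333333335
tcp px [387.2 171.4]
crop origin 327 111 scale 3.3333333333333335
```

View pics/l1.png

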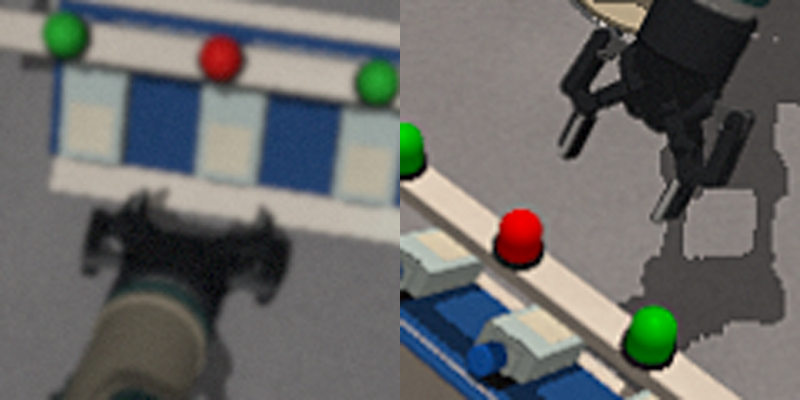

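The fingers straddle the middle flask's line. In the left crop the tip midpoint is (210,201) and the flask foot (228,179), and both sit at the same offset from the projection. I'll descend along the tool axis.

Call:
{"op": "send_rows", "data": {
  "increments": [
    {"gripper": -1,"linear": [0.01,-0.002,-0.017],"delta_rot": [0,0,0]},
    {"gripper": -1,"linear": [0.022,-0.004,-0.037],"delta_rot": [0,0,0]},
    {"gripper": -1,"linear": [0.034,-0.005,-0.057],"delta_rot": [0,0,0]},
    {"gripper": -1,"linear": [0.046,-0.007,-0.077],"delta_rot": [0,0,0]},
    {"gripper": -1,"linear": [0.055,-0.008,-0.092],"delta_rot": [0,0,0]},
    {"gripper": -1,"linear": [0.062,-0.009,-0.105],"delta_rot": [0,0,0]},
    {"gripper": -1,"linear": [0.066,-0.009,-0.112],"delta_rot": [0,0,0]},
    {"gripper": -1,"linear": [0.066,-0.009,-0.112],"delta_rot": [0,0,0]}
  ]
}}

```text
clock: 2.5
position: [0.588, 0.1951, 0.0927]
ee_rot: [0.258, 0.079, 0.963, -0.021]
contact_force: [0.5, -0.6, -0.3]
width: 0.0855
gripper_force: 0.0
```

```bash
python3 look.py l2.png 40 50
```

```text
2.5 [0.58797768 0.19507012 0.09272248] [[-0.855, 0.163, 0.493], [0.142, 0.987, -0.081], [-0.5, 0.001, -0.866]] 0.08548296688540605 [ 0.35340679  0.30734229  2.00336525 -0.61811302  0.43954047 -0.54046209]
tcp px [277.1 246.3]
crop origin 237 206 scale 5.0
tcp px [366.7 211.5]
crop origin 316 161 scale 4.0
```

View pics/l2.png

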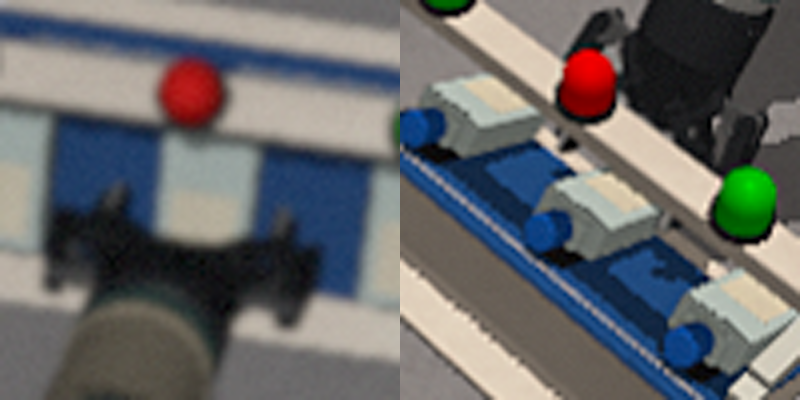

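Fingers straddle the middle flask evenly: tips at (118,190) and (285,212), flask edges at x ≈ 155–252. Now the last 20 mm, then close.

Call:
{"op": "send_rows", "data": {
  "increments": [
    {"gripper": -1,"linear": [0.005,-0.001,-0.009],"delta_rot": [0,0,0]},
    {"gripper": -1,"linear": [0.0095,-0.0015,-0.0165],"delta_rot": [0,0,0]},
    {"gripper": -1,"linear": [0.0095,-0.0015,-0.0165],"delta_rot": [0,0,0]},
    {"gripper": 0,"linear": [0.0095,-0.0015,-0.0165],"delta_rot": [0,0,0]},
    {"gripper": 0.3,"linear": [0.0095,-0.0015,-0.0165],"delta_rot": [0,0,0]},
    {"gripper": 0.3,"linear": [0.0095,-0.0015,-0.0165],"delta_rot": [0,0,0]},
    {"gripper": 1,"linear": [0.0095,-0.0015,-0.0165],"delta_rot": [0,0,0]},
    {"gripper": 1,"linear": [0.0095,-0.0015,-0.0165],"delta_rot": [0,0,0]}
  ],
  "newtons": 35
}}

```text
clock: 3.4
position: [0.5976, 0.1932, 0.0771]
ee_rot: [0.258, 0.08, 0.963, -0.021]
contact_force: [-1.4, -0.6, 0.3]
width: 0.053
gripper_force: 37.5
```

Gripped at 53 mm. Lift along the slope normal, then pull back towards the robot.

Call:
{"op": "send_rows", "data": {
  "increments": [
    {"gripper": 1,"linear": [-0.003,0.0005,0.005],"delta_rot": [0,0,0]},
    {"gripper": 1,"linear": [-0.008,0.001,0.014],"delta_rot": [0,0,0]},
    {"gripper": 1,"linear": [-0.015,0.0025,0.026],"delta_rot": [0,0,0]},
    {"gripper": 1,"linear": [-0.025,0.004,0.038],"delta_rot": [0,0,0]},
    {"gripper": 1,"linear": [-0.045,0.007,0.05],"delta_rot": [0,0,0]},
    {"gripper": 1,"linear": [-0.07,0.012,0.065],"delta_rot": [0,0,0]},
    {"gripper": 1,"linear": [-0.1,0.016,0.08],"delta_rot": [0,0,0]},
    {"gripper": 1,"linear": [-0.12,0.02,0.09],"delta_rot": [0,0,0]}
  ]
}}

```text
clock: 4.2
position: [0.4749, 0.213, 0.1683]
ee_rot: [0.258, 0.08, 0.963, -0.02]
contact_force: [-0.5, 0.5, -0.8]
width: 0.0536
gripper_force: 37.6
```

```bash
python3 look.py l3.png 80 80
```

```text
4.2 [0.47485305 0.21296497 0.16826024] [[-0.854, 0.164, 0.494], [0.143, 0.986, -0.08], [-0.5, 0.002, -0.866]] 0.053633839172341644 [ 0.50486677  0.08773235  2.05965125 -0.54366683  0.64057555 -0.51772678]
tcp px [267.4 286.2]
crop origin 187 206 scale 2.5
tcp px [397.4 171.7]
crop origin 317 91 scale 2.5
```

View pics/l3.png

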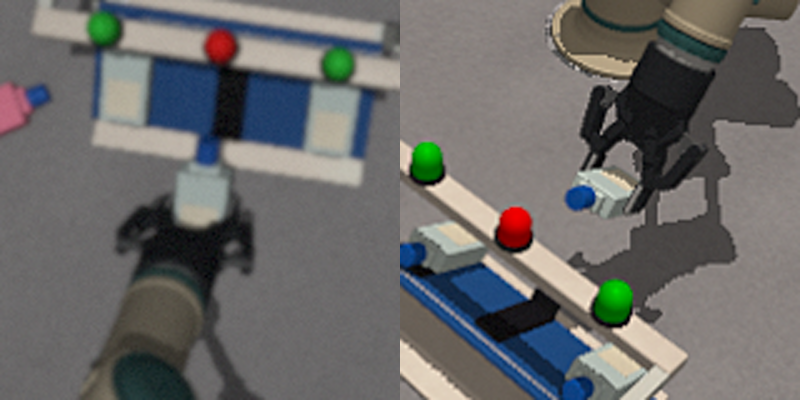

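The flask is held cleanly and the other two are in their docks. Next, carry it towards the tray while levelling the tool.

Call:
{"op": "send_rows", "data": {
  "increments": [
    {"gripper": 1,"linear": [-0.02,-0.015,0.02],"delta_rot": [0,0,0]},
    {"gripper": 1,"linear": [-0.035,-0.045,0.04],"delta_rot": [0.0,0.0,0.0]},
    {"gripper": 1,"linear": [-0.04,-0.08,0.05],"delta_rot": [0.005,0.06,0.015]},
    {"gripper": 1,"linear": [-0.04,-0.12,0.055],"delta_rot": [0.015,0.15,0.035]},
    {"gripper": 1,"linear": [-0.04,-0.16,0.055],"delta_rot": [0.025,0.25,0.06]},
    {"gripper": 1,"linear": [-0.04,-0.2,0.055],"delta_rot": [0.035,0.34,0.08]},
    {"gripper": 1,"linear": [-0.04,-0.24,0.055],"delta_rot": [0.045,0.43,0.102]},
    {"gripper": 1,"linear": [-0.03,-0.28,0.055],"delta_rot": [0.054,0.521,0.123]}
  ]
}}

```text
clock: 5.1
position: [0.4472, -0.0698, 0.2231]
ee_rot: [-0.0, 0.02, 1.0, 0.001]
contact_force: [0.4, 0.1, -0.2]
width: 0.0535
gripper_force: 37.7
```

Call:
{"op": "send_rows", "data": {
  "increments": [
    {"gripper": 1,"linear": [0.01,-0.03,0],"delta_rot": [0,0,0]},
    {"gripper": 1,"linear": [0.03,-0.06,0],"delta_rot": [0,0,0]},
    {"gripper": 1,"linear": [0.055,-0.09,0],"delta_rot": [0,0,0]},
    {"gripper": 1,"linear": [0.08,-0.115,0],"delta_rot": [0,0,0]},
    {"gripper": 1,"linear": [0.105,-0.135,0],"delta_rot": [0,0,0]},
    {"gripper": 1,"linear": [0.12,-0.148,0],"delta_rot": [0,0,0]},
    {"gripper": 1,"linear": [0.123,-0.151,0],"delta_rot": [0,0,0]},
    {"gripper": 1,"linear": [0.123,-0.151,0],"delta_rot": [0,0,0]}
  ]
}}

```text
clock: 5.9
position: [0.5704, -0.218, 0.2212]
ee_rot: [-0.0, 0.02, 1.0, 0.001]
contact_force: [-0.4, 0.1, -1.0]
width: 0.0532
gripper_force: 37.7
```

```bash
python3 look.py l4.png 70 60
```

```text
5.9 [ 0.57036904 -0.21803286  0.22123007] [[-0.999, 0.04, -0.001], [0.04, 0.999, 0.003], [0.001, 0.003, -1.0]] 0.05318236185370037 [-0.48027471  0.33585072  1.44177818  0.00212164  1.36581483 -2.01138738]
tcp px [433.2 245.8]
crop origin 363 175 scale 2.857142857142857
tcp px [255.3 113. ]
crop origin 195 52 scale 3.3333333333333335
```

View pics/l4.png

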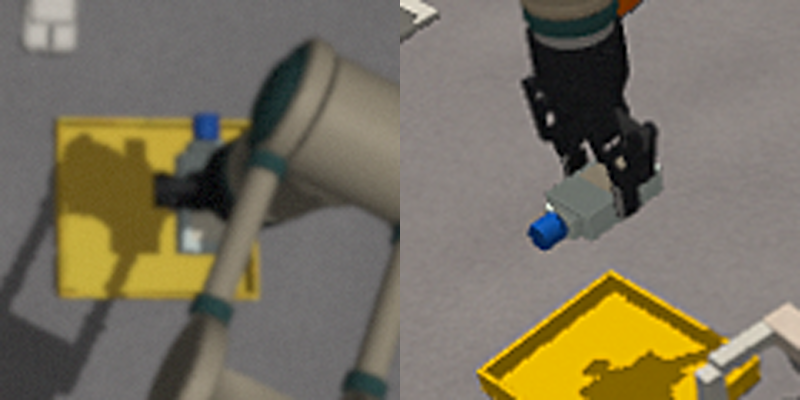

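The flask is level, aligned with the tray and above it. Descending.

Call:
{"op": "send_rows", "data": {
  "increments": [
    {"gripper": 1,"linear": [0,0,-0.02],"delta_rot": [0,0,0]},
    {"gripper": 1,"linear": [0,0,-0.05],"delta_rot": [0,0,0]},
    {"gripper": 1,"linear": [0,0,-0.085],"delta_rot": [0,0,0]},
    {"gripper": 1,"linear": [0,0,-0.12],"delta_rot": [0,0,0]},
    {"gripper": 1,"linear": [0,0,-0.15],"delta_rot": [0,0,0]},
    {"gripper": 1,"linear": [0,0,-0.175],"delta_rot": [0,0,0]},
    {"gripper": 1,"linear": [0,0,-0.19],"delta_rot": [0,0,0]},
    {"gripper": 1,"linear": [0,0,-0.195],"delta_rot": [0,0,0]}
  ]
}}

```text
clock: 6.8
position: [0.5686, -0.2162, 0.0256]
ee_rot: [-0.001, 0.02, 1.0, 0.002]
contact_force: [-0.1, 0.8, -0.7]
width: 0.053
gripper_force: 37.8
```

Call:
{"op": "send_rows", "data": {
  "increments": [
    {"gripper": 1,"linear": [0,0,-0.004],"delta_rot": [0,0,0]},
    {"gripper": 1,"linear": [0,0,-0.008],"delta_rot": [0,0,0]},
    {"gripper": 1,"linear": [0,0,-0.012],"delta_rot": [0,0,0]},
    {"gripper": 1,"linear": [0,0,-0.014],"delta_rot": [0,0,0]},
    {"gripper": 1,"linear": [0,0,-0.014],"delta_rot": [0,0,0]},
    {"gripper": 1,"linear": [0,0,-0.014],"delta_rot": [0,0,0]}
  ]
}}

```text
clock: 7.4
position: [0.5708, -0.2179, 0.013]
ee_rot: [0.0, 0.02, 1.0, 0.001]
contact_force: [-0.1, -0.2, -0.2]
width: 0.0531
gripper_force: 37.8
```

Call:
{"op": "send_rows", "data": {
  "increments": [
    {"gripper": 1,"linear": [0,0,-0.001],"delta_rot": [0,0,0]},
    {"gripper": 1,"linear": [0,0,-0.002],"delta_rot": [0,0,0]},
    {"gripper": 1,"linear": [0,0,-0.002],"delta_rot": [0,0,0]}
  ]
}}

```text
clock: 7.7
position: [0.5705, -0.2178, 0.0107]
ee_rot: [0.0, 0.02, 1.0, 0.001]
contact_force: [-0.2, 0.7, -1.2]
width: 0.0533
gripper_force: 37.8
```

Call:
{"op": "send_rows", "data": {
  "increments": [
    {"gripper": 1,"linear": [0,0,-0.001],"delta_rot": [0,0,0]},
    {"gripper": 1,"linear": [0,0,-0.0015],"delta_rot": [0,0,0]},
    {"gripper": 1,"linear": [0,0,-0.0015],"delta_rot": [0,0,0]}
  ]
}}

```text
clock: 8.0
position: [0.5705, -0.2178, 0.0092]
ee_rot: [0.0, 0.02, 1.0, 0.001]
contact_force: [0.1, -0.4, -1.7]
width: 0.0534
gripper_force: 37.8
```

Call:
{"op": "send_rows", "data": {
  "increments": [
    {"gripper": 1,"linear": [0,0,-0.001],"delta_rot": [0,0,0]},
    {"gripper": 1,"linear": [0,0,-0.001],"delta_rot": [0,0,0]},
    {"gripper": 1,"linear": [0,0,-0.001],"delta_rot": [0,0,0]}
  ]
}}

```text
clock: 8.3
position: [0.5706, -0.2178, 0.0083]
ee_rot: [0.0, 0.02, 1.0, 0.001]
contact_force: [-0.3, 0.6, -0.5]
width: 0.0534
gripper_force: 37.8
```

Call:
{"op": "send_rows", "data": {
  "increments": [
    {"gripper": 1,"linear": [0,0,-0.001],"delta_rot": [0,0,0]},
    {"gripper": 1,"linear": [0,0,-0.001],"delta_rot": [0,0,0]},
    {"gripper": 1,"linear": [0,0,-0.001],"delta_rot": [0,0,0]}
  ]
}}

```text
clock: 8.6
position: [0.5707, -0.2179, 0.0073]
ee_rot: [0.0, 0.02, 1.0, 0.001]
contact_force: [-0.1, 0.4, -0.4]
width: 0.053
gripper_force: 37.7
```

Call:
{"op": "send_rows", "data": {
  "increments": [
    {"gripper": 1,"linear": [0,0,-0.001],"delta_rot": [0,0,0]},
    {"gripper": 1,"linear": [0,0,-0.001],"delta_rot": [0,0,0]},
    {"gripper": 1,"linear": [0,0,-0.001],"delta_rot": [0,0,0]}
  ]
}}

```text
clock: 8.9
position: [0.5707, -0.2179, 0.0073]
ee_rot: [0.001, 0.02, 1.0, 0.001]
contact_force: [-1.2, 0.4, 5.0]
width: 0.0533
gripper_force: 38.4
```

Contact with the floor (5 N at z = 7.3 mm). Opening slowly.

Call:
{"op": "send_rows", "data": {
  "increments": [
    {"gripper": 0.2,"linear": [0,0,0.0005],"delta_rot": [0,0,0]},
    {"gripper": -0.3,"linear": [0,0,0.0005],"delta_rot": [0,0,0]},
    {"gripper": -1,"linear": [0,0,0.0005],"delta_rot": [0,0,0]},
    {"gripper": -1,"linear": [0,0,0.0005],"delta_rot": [0,0,0]},
    {"gripper": -1,"linear": [0,0,0.0005],"delta_rot": [0,0,0]},
    {"gripper": -1,"linear": [0,0,0.0005],"delta_rot": [0,0,0]},
    {"gripper": -1,"linear": [0,0,0.0005],"delta_rot": [0,0,0]},
    {"gripper": -1,"linear": [0,0,0.0005],"delta_rot": [0,0,0]}
  ]
}}

```text
clock: 9.7
position: [0.5706, -0.2178, 0.0068]
ee_rot: [0.0, 0.02, 1.0, 0.001]
contact_force: [0.3, 0.4, 0.4]
width: 0.0856
gripper_force: 0.0
```

Call:
{"op": "send_rows", "data": {
  "increments": [
    {"gripper": -1,"linear": [0,0,0.01],"delta_rot": [0,0,0]},
    {"gripper": -1,"linear": [0,0,0.03],"delta_rot": [0,0,0]},
    {"gripper": -1,"linear": [0,0,0.06],"delta_rot": [0,0,0]},
    {"gripper": -1,"linear": [0,0,0.1],"delta_rot": [0,0,0]},
    {"gripper": -1,"linear": [0,0,0.14],"delta_rot": [0,0,0]},
    {"gripper": -1,"linear": [-0.03,0,0.18],"delta_rot": [0,0,0]},
    {"gripper": -1,"linear": [-0.07,0,0.2],"delta_rot": [0,0,0]},
    {"gripper": -1,"linear": [-0.1,0,0.2],"delta_rot": [0,0,0]}
  ]
}}

```text
clock: 10.5
position: [0.4707, -0.2187, 0.2113]
ee_rot: [0.003, 0.02, 1.0, -0.001]
contact_force: [-0.2, -0.7, 0.5]
width: 0.0853
gripper_force: 0.0
```

Call:
{"op": "send_rows", "data": {
  "increments": [
    {"gripper": -1,"linear": [-0.04,0,0],"delta_rot": [0,0,0]},
    {"gripper": -1,"linear": [-0.08,0,0],"delta_rot": [0,0,0]},
    {"gripper": -1,"linear": [-0.1,0,0],"delta_rot": [0,0,0]},
    {"gripper": -1,"linear": [-0.1,0,0],"delta_rot": [0,0,0]}
  ]
}}

```text
clock: 10.9
position: [0.368, -0.2171, 0.2077]
ee_rot: [0.0, 0.021, 1.0, 0.001]
contact_force: [0.3, -1.0, 0.2]
width: 0.0858
gripper_force: 0.0
```

```bash
python3 - <<'E'
from rig import *
import cv2,numpy as np
a=optics.get_image('top')['pixels'];b=optics.get_image('scene')['pixels']
cv2.imwrite('pics/end.png',np.hstack([cv2.resize(a[140:300,190:470],(400,229)),cv2.resize(b[120:280,180:460],(400,229))]))
s=get_state();print(s['clock'],s['width'])
E
```

```text
11.0 0.08542337407374206
```

View pics/end.png

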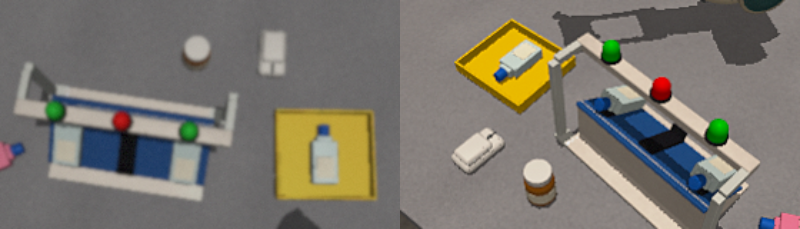

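The flask lies flat in the tray at (323,155). The other two flasks are in docks 1 and 3, and the jar and mouse have not moved.

```bash
python3 -c "
from rig import sign_off
print(sign_off())"
```

```text
the job is handed in; nothing more can be done
None
```

I took the failed flask (flask_2, in the middle dock under the red lamp) out of the rack and laid it flat in the yellow reject tray, then handed the job in at about 11 s; the last picture showed the other two flasks still in their docks and the jar and mouse where they were.

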